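# Swap two reagent bottles put back in the wrong stands

### The arm

A 6-joint arm with a two-finger parallel gripper is mounted at the origin on the work surface. World frame = base frame: x ahead of the robot, y to its left, z up, the work surface at z = 0. Lengths are in m, angles in rad, forces in N, time in s.
With the tool pointing down it reaches from about 0.3 to 0.825 m from the base axis. Payload 5.4 kg.
Tool frame: the origin (TCP) lies between the finger pads; the fingertips stand 8 mm ahead of it and the grasp point (between the pads) lies 11 mm behind it; x points along the fingers, y is the direction in which the jaws open and shut, and the axes are right-handed (so a half turn about x gives the same grasp; the last joint's range is limited). The gripper opens to 92 mm and grips with 3 to 60 N. Pads are 20 mm wide; open, the fingers measure 128 mm over their backs; the gripper's body (75 mm by 189 mm) begins 69 mm behind the grasp point.
Start: joints at [-1.359, 0.158, 1.597, -0, 1.386, -0.21], TCP at [0.235, -0.525, 0.223] pointing down, gripper open.
Joint ranges: [-2.91, 2.91], [-0.94, 2.29], [0.18, 2.7], [-1.29, 4.43], [0.17, 2.64], [-3, 3]. Speed limits (rad/s): [2.57, 2.57, 3.14, 3.14, 3.14, 3.14].

### API

Orientations are given as a 3x3 rotation matrix whose columns are the frame's x, y, z axes.
In Python, from bench import robot gives the robot as it stands. Calls block until the motion is done:
- robot.move_pose(position, orientation): joint-space move of the TCP to a pose.
- robot.move_linear(position, rate=0.15, orientation=None, max_force=None): straight line of the TCP; orientation=None keeps the orientation; rate is the mean speed in m/s. With max_force (N) it stops when the force on the tool has changed by that much, and returns True; else False.
- robot.move_j(angles): joint-space move.
- robot.move_gripper(opening, squeeze=None): finger opening in m; squeeze is the grip in N (None keeps the last); returns when the fingers have stopped.
- robot.wait(seconds).
- robot.solve_ik(position, orientation): joint angles nearest the present ones, or None.
- robot.get_obs(): the state.
- robot.grab_frame(name): name is "side" or "top"; returns a dict with "img" (420x560x3 uint8, red, green, blue), "K" (3x3 intrinsics, pixels), "pose" (4x4, takes a point from camera to world coordinates). Camera axes: x right, y up, looking along -z (the intrinsics and any distortion apply to the point x, -y, -z); pixel columns grow to the right and rows downward; lengths in m; the calibration is good to about 2 mm. A picture is of the moment at which its call begins. There is no depth.
A pose or a line that the arm cannot do raises robot.IKError and nothing moves.
- robot.close_job(): hands the job in, once; it reports no verdict.
The state is a dict: "clock": time; "joint_positions": joint angles; "joint_velocities": joint speeds; "joint_torque": joint torques, N m; "tcp_pos": TCP position; "orientation": TCP orientation; "ft_force": force on the tool from outside, world axes, zero at the start; "torque": the same for the moment, N m; "finger_gap": finger opening in m.
Only numpy, scipy, OpenCV 4.12 (cv2) and the standard library are available. Lean on these libraries where they do the work, as an engineer would, in place of code of your own. Each camera call takes 0.05 s, during which the arm holds its last target.

### The job

The blue-capped and the green-capped bottle were put back in each other's stands. Swap them so that each stands upright and fully down in the stand of its own colour; you may set one aside on the dark pad meanwhile. Keep the bottles upright, set them down gently without dropping or banging them, and leave the orange-capped bottle and everything else on the bench where it is.

Things in the scene. Friction and masses are not known exactly. Their poses are not given: they have to be found in the camera images.
- blue_bottle: square white plastic reagent bottle with blue screw cap and blue label band, closed, about 0.2 kg. Body 50 x 50 mm in plan, vertical sides up to 80 mm; then a shoulder and a round cap 36 mm in diameter from 90 to 112 mm (top). Origin: centre of its underside; z up, x and y square to its sides. At the start it stands in the green stand.
- green_bottle: square white plastic reagent bottle with green screw cap and green label band, closed, about 0.2 kg. Body 50 x 50 mm in plan, vertical sides up to 80 mm; then a shoulder and a round cap 36 mm in diameter from 90 to 112 mm (top). Origin: centre of its underside; z up, x and y square to its sides. At the start it stands in the blue stand.
- orange_bottle: square white plastic reagent bottle with orange screw cap and orange label band, closed, about 0.2 kg. Body 50 x 50 mm in plan, vertical sides up to 80 mm; then a shoulder and a round cap 36 mm in diameter from 90 to 112 mm (top). Origin: centre of its underside; z up, x and y square to its sides. Stands in the orange stand, where it belongs: leave it there.
- blue_stand: blue plastic bottle stand, fixed to the bench: base flange 100 x 100 x 4 mm carrying a square open tray 74 x 74 mm outside, 62 x 62 mm inside, inner floor 6 mm and lip 20 mm above the bench; a bottle drops in with 6 mm to spare on each side when it is square with the tray. Origin: centre of its underside; z up, x and y along its sides.
- green_stand: green plastic bottle stand, fixed to the bench: base flange 100 x 100 x 4 mm carrying a square open tray 74 x 74 mm outside, 62 x 62 mm inside, inner floor 6 mm and lip 20 mm above the bench; a bottle drops in with 6 mm to spare on each side when it is square with the tray. Origin: centre of its underside; z up, x and y along its sides.
- orange_stand: orange plastic bottle stand, fixed to the bench: base flange 100 x 100 x 4 mm carrying a square open tray 74 x 74 mm outside, 62 x 62 mm inside, inner floor 6 mm and lip 20 mm above the bench; a bottle drops in with 6 mm to spare on each side when it is square with the tray. Origin: centre of its underside; z up, x and y along its sides.
- pad: dark rubber bench pad, fixed, 90 x 160 mm, 3 mm thick, bare, lying on the bench between the stands and the robot: room to stand a bottle for a while. Origin: centre of its underside; x along its short side.
- marker: marker pen lying on the bench, 130 mm long, 15 mm thick; origin under its middle, x along it. Bystander.
- petri_dish: white closed round dish, 90 mm in diameter, 16 mm high; origin at the centre of its underside. Bystander.
- beaker: empty glass beaker, 68 mm in diameter, 90 mm high; origin at the centre of its underside. Bystander.
- tube_rack: grey rack with blue top and white tube caps, 200 x 75 mm, 56 mm high; origin at the centre of its underside, x along it. Bystander.
- tip_box: grey pipette-tip box with blue top, 120 x 80 mm, 61 mm high; origin at the centre of its underside, x along it. Bystander.
- pipette: micropipette lying on the bench, about 260 mm long, 24 mm thick; origin under its middle, x along it towards the tip. Bystander.
There are look-alikes about, which are no part of the job. What is shaped like the blue_bottle but purple is not meant.

How it is judged:
On the way:
1. one of the two bottles, blue or green, stands in the stand of its own colour (((horizontal distance between blue_bottle and blue_stand below 0.014 m and z of blue_bottle in the frame of blue_stand below 0.011 m and angle between blue_bottle's own z axis and vertical below 0.08 rad) or (horizontal distance between green_bottle and green_stand below 0.014 m and z of green_bottle in the frame of green_stand below 0.011 m and angle between green_bottle's own z axis and vertical below 0.08 rad))), for 0.2 s.
At the end, for the whole second after the job is handed in: The blue, the green and the orange bottle each stand in the stand of their own colour: centre within 14 mm of the stand's centre, underside less than 11 mm above the stand's underside (that is, down on the inner floor, not on the lip), upright within 0.08 rad, released and at rest (under 0.02 m/s) (horizontal distance between blue_bottle and blue_stand below 0.014 m and z of blue_bottle in the frame of blue_stand below 0.011 m and angle between each of blue_bottle, green_bottle, orange_bottle's own z axis and vertical below 0.08 rad and horizontal distance between green_bottle and green_stand below 0.014 m and z of green_bottle in the frame of green_stand below 0.011 m and horizontal distance between orange_bottle and orange_stand below 0.014 m and z of orange_bottle in the frame of orange_stand below 0.011 m and linear speed of each of blue_bottle, green_bottle, orange_bottle below 0.02 m/s); the robot touches nothing.
It fails at once if the blue or green bottle leans over by more than 30 degrees (angle between any of blue_bottle, green_bottle's own z axis and vertical above 0.52 rad).
It fails at once if the blue or green bottle is dropped or banged down (over 40 N against a stand or the pad) (contact force between any of blue_bottle, green_bottle and blue_stand above 40 N or contact force between any of blue_bottle, green_bottle and green_stand above 40 N or contact force between any of blue_bottle, green_bottle and orange_stand above 40 N or contact force between any of blue_bottle, green_bottle and pad above 40 N).
It fails at once if the orange-capped bottle is disturbed (moved over 20 mm) (distance of orange_bottle from where it was at the start of the episode above 0.02 m).
It fails at once if another thing on the bench is moved over 30 mm (distance of any of marker, petri_dish, beaker, tube_rack, tip_box, pipette from where it was at the start of the episode above 0.03 m).
It also fails if it takes over 72 s, if anything falls off the work surface, if the arm or the gripper's body presses on something with over 40 N, if the wrist force passes 120 N, or if a joint passes its speed limit or range.

## Working session

There is one attempt and no reset: what is moved stays moved. The work goes in short steps, each a Python script; the robot and the scene stay as the last script left them, time stands still between calls to the robot, and variables do not carry over. Pictures are saved under pics/ and viewed, and the job is handed in when it is done.

```bash
mkdir -p pics; ls; python3 - <<'E'
from bench import robot
import cv2,numpy as np
for n in("top","side"):
    f=robot.grab_frame(n)
    cv2.imwrite(f"pics/{n}0.png",f["img"][:,:,::-1])
    print(n,np.round(f["K"],1).tolist(),np.round(f["pose"],4).tolist(),[k for k in f])
    np.savez(f"pics/{n}0.npz",**{k:np.array(v) for k,v in f.items()})
o=robot.get_obs();print(o["clock"],o["tcp_pos"],np.round(o["orientation"],3).tolist(),o["finger_gap"])
E
```

```text
pics
top [[395.0, 0.0, 285.8], [0.0, 395.0, 214.6], [0.0, 0.0, 1.0]] [[-0.1152, 0.9723, -0.2034, 0.3599], [-0.9933, -0.112, 0.0277, 0.0103], [0.0041, 0.2052, 0.9787, 1.0771], [0.0, 0.0, 0.0, 1.0]] ['img', 'K', 'pose']
side [[432.3, 0.0, 269.2], [0.0, 432.3, 201.6], [0.0, 0.0, 1.0]] [[-0.9662, 0.16, -0.202, 0.365], [-0.2576, -0.5801, 0.7728, 0.8613], [0.0065, 0.7987, 0.6017, 0.7009], [0.0, 0.0, 0.0, 1.0]] ['img', 'K', 'pose']
0.1 [ 0.23524633 -0.52405684  0.22170709] [[-0.0, 0.409, -0.912], [0.002, -0.912, -0.409], [-1.0, -0.002, -0.0]] 0.0919367740412261
```

View pics/top0.png

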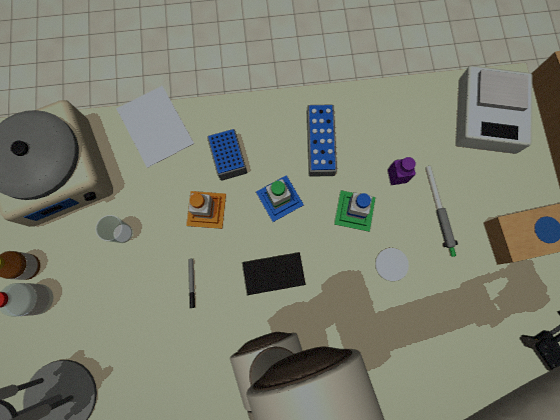

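View pics/side0.png

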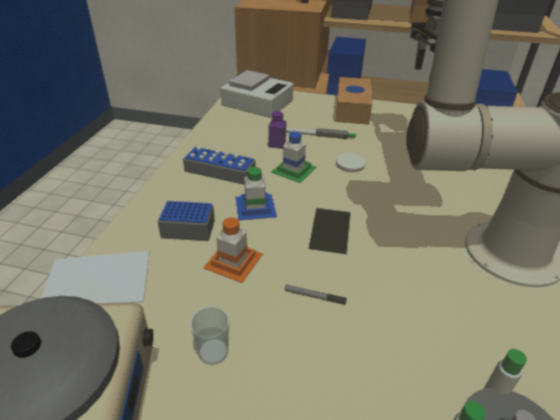

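Top view: candidates are the green cap (279,188) in the blue stand, the blue cap (363,201) in the green stand and the purple look-alike (402,165), which is bare on the bench and excluded. The orange cap is at (197,200) and the pad at (274,273). I'll confirm with enlarged crops and measure the stands.

```bash
cat > h.py <<'E'
import numpy as np,cv2
def load(n): 
    d=np.load(f"pics/{n}.npz"); return {k:d[k] for k in d}
def ray(f,uv,z):
    uv=np.atleast_2d(np.asarray(uv,float));K,P=f["K"],f["pose"]
    d=np.c_[(uv[:,0]-K[0,2])/K[0,0],-(uv[:,1]-K[1,2])/K[1,1],-np.ones(len(uv))]@P[:3,:3].T
    return P[:3,3]+d*((z-P[2,3])/d[:,2])[:,None]
def proj(f,X):
    X=np.atleast_2d(X);c=(X-f["pose"][:3,3])@f["pose"][:3,:3]
    return np.c_[f["K"][0,0]*c[:,0]/-c[:,2]+f["K"][0,2],f["K"][1,1]*-c[:,1]/-c[:,2]+f["K"][1,2]]
RNG={"blue":(100,125),"green":(48,85),"orange":(3,18),"purple":(128,160)}
def mask(f,c):
    h=cv2.cvtColor(f["img"],cv2.COLOR_RGB2HSV)
    return cv2.inRange(h,(RNG[c][0],110,40),(RNG[c][1],255,255))
def comps(f,c,mn=25):
    n,l,s,ce=cv2.connectedComponentsWithStats(mask(f,c))
    return [(i,s[i,4],ce[i].round(1),l) for i in range(1,n) if s[i,4]>mn]
E
python3 - <<'E'
from h import *
for n in("top0","side0"):
    f=load(n)
    for c in RNG:
        for i,a,ce,l in comps(f,c):
            ys,xs=np.where(l==i)
            z=.004
            h=ray(f,np.c_[xs,ys],z)[:,:2]
            r=cv2.minAreaRect((h*1000).astype(np.float32))
            z2=ray(f,ce,.101)[0]
            print(n,c,a,ce,"rect@4mm",np.round(r[0],1),np.round(r[1],1),round(r[2],1),"@cap",z2.round(4)[:2])
    # crop
f=load("top0");a=cv2.resize(f["img"][150:260,180:430],None,fx=3.2,fy=3.2,interpolation=cv2.INTER_CUBIC)
cv2.imwrite("pics/ctop.png",a[:,:,::-1])
f=load("side0");a=cv2.resize(f["img"][105:285,195:335],None,fx=3.3,fy=3.3,interpolation=cv2.INTER_CUBIC)
cv2.imwrite("pics/cside.png",a[:,:,::-1])
E
```

```text
top0 blue 1255 [321.5 137.4] rect@4mm [ 800.8 -149.2] [ 68.8 198.7] 84.5 @cap [ 0.7582 -0.1346]
top0 blue 963 [225.6 151. ] rect@4mm [788.7 129.9] [119.1  77.1] 10.2 @cap [0.7492 0.1193]
top0 blue 704 [280.  201.5] rect@4mm [632.4  -7.5] [99.2 98.6] 22.9 @cap [ 0.5981 -0.0065]
top0 blue 162 [362.9 200.3] rect@4mm [ 598.9 -238.7] [35.5 43. ] 38.2 @cap [ 0.5771 -0.2166]
top0 blue 257 [ 51.4 208.9] rect@4mm [671.8 627. ] [ 24.7 146.8] 17.2 @cap [0.645  0.5693]
top0 blue 32 [355.4 215. ] rect@4mm [ 559.1 -213.1] [51.5  5.5] 68.0 @cap [ 0.5415 -0.1918]
top0 blue 533 [547.5 229.4] rect@4mm [ 459.2 -732.1] [66.1 72.4] 76.0 @cap [ 0.4497 -0.666 ]
top0 green 157 [277.7 187.6] rect@4mm [662.9  -5.9] [40.8 36.4] 37.4 @cap [ 0.6352 -0.0048]
top0 green 702 [351.6 213.9] rect@4mm [ 573.1 -211.7] [97.5 98.6] 71.7 @cap [ 0.5454 -0.1827]
top0 green 40 [452.2 251.5] rect@4mm [ 429.1 -458.8] [24.4 12.1] 2.6 @cap [ 0.4225 -0.4166]
top0 orange 1805 [549.7 103. ] rect@4mm [ 797.9 -814.8] [ 77.7 425.6] 75.3 @cap [ 0.7863 -0.7584]
top0 orange 937 [207.1 210. ] rect@4mm [623.4 198.7] [100.6 100.4] 79.3 @cap 
[... 1494 characters left out ...]
] 52.1 @cap [0.0881 0.3783]
side0 green 282 [474.6 410.7] rect@4mm [128.3 425.8] [31.2 28.2] 15.1 @cap [0.1613 0.4869]
side0 orange 7068 [284.1  39.9] rect@4mm [  982.  -1572.5] [ 625.6 1645.8] 8.5 @cap [ 0.818  -1.1177]
side0 orange 313 [418.5  11. ] rect@4mm [  193.8 -2312.9] [638.3 104.7] 87.8 @cap [ 0.2169 -1.8493]
side0 orange 1217 [354.3 100.3] rect@4mm [ 448.9 -787.9] [134.9 432.2] 5.4 @cap [ 0.4366 -0.5314]
side0 orange 237 [230.6 225.3] rect@4mm [666.7  86.5] [37.7 66. ] 19.8 @cap [0.6246 0.1946]
side0 orange 1019 [233.5 264. ] rect@4mm [620.9 199.5] [104.9 100.1] 79.1 @cap [0.5813 0.3029]
side0 purple 26 [279.7 124.1] rect@4mm [ 680.9 -482.1] [24.9 30.7] 15.7 @cap [ 0.6363 -0.2945]
```

View pics/ctop.png

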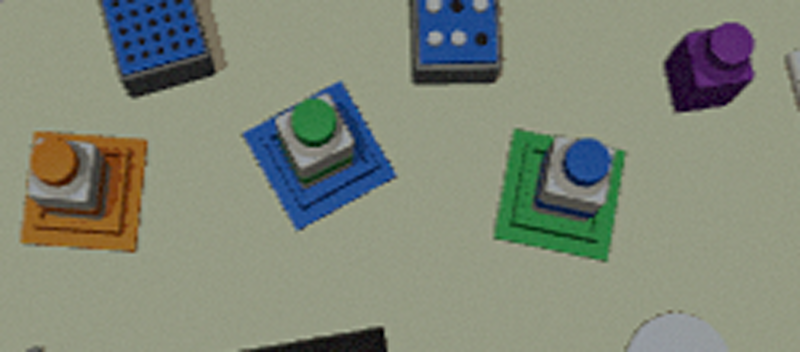

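View pics/cside.png

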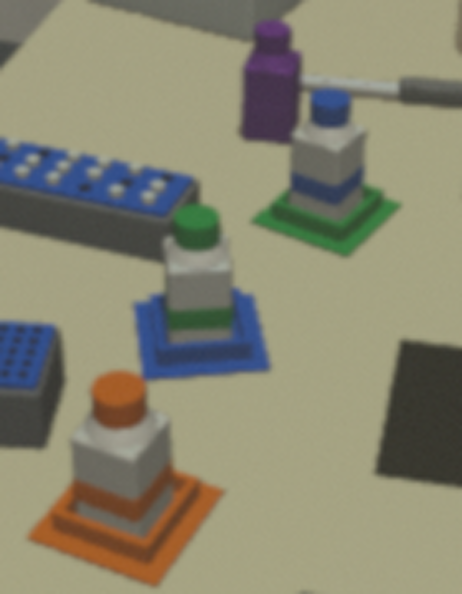

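Crops confirm it: the green-capped bottle stands in the blue stand, the blue-capped one in the green stand, and the purple bottle stands alone. Next I'll fit bottle poses by edge alignment over both views.

```bash
cat >> h.py <<'E'
from scipy.optimize import minimize
from scipy.ndimage import map_coordinates
def grad(f):
    g=cv2.GaussianBlur(f["img"].astype(np.float32),(0,0),0.8)
    gx=cv2.Sobel(g,cv2.CV_32F,1,0,ksize=3);gy=cv2.Sobel(g,cv2.CV_32F,0,1,ksize=3)
    return np.sqrt((gx**2+gy**2).max(2)).clip(0,250)
SQ=np.array([[1,1],[1,-1],[-1,-1],[-1,1]])*.025
def samp(p,n): return np.concatenate([np.linspace(a,b,n,endpoint=False) for a,b in zip(p,np.roll(p,-1,0))])
def outline(f,p,z0,zb=.026):
    x,y,t=p;R=np.array([[np.cos(t),-np.sin(t)],[np.sin(t),np.cos(t)]])
    c=SQ@R.T+[x,y]
    B=np.r_[np.c_[c,[z0+zb]*4],np.c_[c,[z0+.080]*4]]
    h=cv2.convexHull(proj(f,B).astype(np.float32))[:,0]
    a=np.linspace(0,2*np.pi,40)
    top=np.c_[x+.018*np.cos(a),y+.018*np.sin(a),0*a+z0+.112]
    bot=top.copy();bot[:,2]=z0+.092
    cap=cv2.convexHull(proj(f,np.r_[top,bot]).astype(np.float32))[:,0]
    hs=samp(h,25);cs=samp(cap,4)
    hs=hs[[cv2.pointPolygonTest(cap.reshape(-1,1,2),(float(q[0]),float(q[1])),False)<0 for q in hs]]
    return hs,cs
def fit(fs,x0,y0,z0=.006,zb=.026,ts=None):
    G=[(f,grad(f)) for f in fs]
    def cost(p):
        s=0
        for f,g in G:
            for q,w in zip(outline(f,p,z0,zb),(1,.7)): s-=w*map_coordinates(g,[q[:,1],q[:,0]],order=1).mean()
        return s
    best=None
    for t in (np.radians(np.arange(-45,45,9)) if ts is None else ts):
        r=minimize(cost,[x0,y0,t],method="Nelder-Mead",options=dict(initial_simplex=np.array([[x0,y0,t],[x0+.006,y0,t],[x0,y0+.006,t],[x0-.003,y0-.003,t+.15]]),xatol=1e-5,fatol=1e-3))
        if best is None or r.fun<best.fun: best=r
    return best.x,best.fun
def draw(f,p,z0=.006,zb=.026,box=None,s=5):
    a=cv2.resize(f["img"],None,fx=s,fy=s,interpolation=cv2.INTER_CUBIC)[:,:,::-1].copy()
    for q in outline(f,p,z0,zb):
        for u in q: cv2.circle(a,tuple(int(v) for v in (u+.5)*s-.5),1,(0,0,255),-1)
    c=proj(f,[p[0],p[1],z0+.07])[0]*s
    w=int(46*s)//1; x=int(c[0])-w//2;y=int(c[1])-w//2
    return cv2.resize(a[max(y,0):y+w,max(x,0):x+w],(290,290))
E
python3 - <<'E'
from h import *
t,s=load("top0"),load("side0");rows=[]
for nm,x,y in(("green",.628,-.006),("blue",.574,-.215)):
    for fs in([t,s],[t],[s]):
        p,c=fit(fs,x,y);print(nm,np.round(p[:2],4),np.degrees(p[2]).round(1),round(c,1))
        if len(fs)==2: rows.append(np.hstack([draw(t,p),draw(s,p)]))
cv2.imwrite("pics/fit.png",np.vstack(rows))
h=cv2.cvtColor(t["img"],cv2.COLOR_RGB2GRAY);n,l,st,ce=cv2.connectedComponentsWithStats((h<45).astype(np.uint8))
i=l[273,274];ys,xs=np.where(l==i);r=cv2.minAreaRect((ray(t,np.c_[xs,ys],.003)[:,:2]*1000).astype(np.float32));print("pad",r)
E
```

```text
green [ 0.6314 -0.0043] -76.3 -596.8
green [ 0.6315 -0.0045] -75.9 -355.6
green [ 0.631  -0.0025] 26.6 -249.2
blue [ 0.5738 -0.2136] -19.1 -613.3
blue [ 0.5744 -0.2136] -21.5 -341.0
blue [ 0.5732 -0.214 ] -16.9 -279.1
pad ((426.8685607910156, 31.62281036376953), (87.69572448730469, 156.07676696777344), 3.3492612838745117)
```

View pics/fit.png

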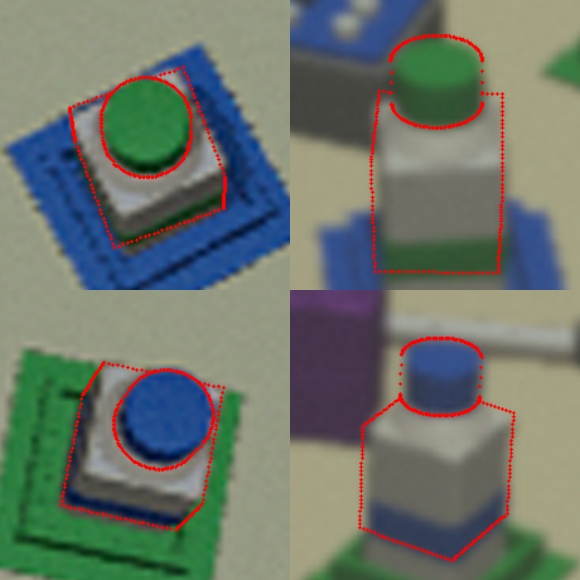

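```bash
cat > r.py <<'E'
from bench import robot
from h import *
def R(t): # jaw dir angle t
    return np.array([[0,np.cos(t),-np.sin(t)],[0,np.sin(t),np.cos(t)],[-1,0,0]]) @ np.eye(3)
def Ro(deg):
    t=np.radians(deg);x=np.array([0,0,-1.]);y=np.array([np.cos(t),np.sin(t),0]);return np.c_[x,y,np.cross(x,y)]
def st(m=""):
    o=robot.get_obs();print(m,"t",round(o["clock"],2),"tcp",np.round(o["tcp_pos"],4),"F",np.round(o["ft_force"],1),"gap",round(o["finger_gap"],4));return o
def snap(n):
    for c in("top","side"):
        f=robot.grab_frame(c);cv2.imwrite(f"pics/{c}{n}.png",f["img"][:,:,::-1]);np.savez(f"pics/{c}{n}.npz",**{k:np.array(v) for k,v in f.items()})
E
python3 - <<'E'
from r import *
for nm,x,y,ts in(("gbot",.631,-.004,18),("bbot",.574,-.2136,-19),("pad",.427,.032,3.3),("bst",.632,-.0077,23),("gst",.573,-.211,-18)):
    for k in range(4):
        q=robot.solve_ik([x,y,.2],Ro(ts+90*k));print(nm,ts+90*k,None if q is None else np.round(q,2))
E
```

```text
gbot 18 [-0.2   0.32  1.45 -0.    1.37 -0.51]
gbot 108 [-0.2   0.32  1.45 -0.    1.37 -2.08]
gbot 198 [-0.2   0.32  1.45 -0.    1.37  2.63]
gbot 288 [-0.2   0.32  1.45 -0.    1.37  1.06]
bbot -19 [-0.55  0.27  1.51 -0.    1.36 -0.22]
bbot 71 [-0.55  0.27  1.51 -0.    1.36 -1.79]
bbot 161 [-0.55  0.27  1.51 -0.    1.36  2.92]
bbot 251 [-0.55  0.27  1.51 -0.    1.36  1.35]
pad 3.3 [-0.21 -0.22  2.01 -0.    1.35 -0.27]
pad 93.3 [-0.21 -0.22  2.01 -0.    1.35 -1.84]
pad 183.3 [-0.21 -0.22  2.01 -0.    1.35  2.87]
pad 273.3 [-0.21 -0.22  2.01 -0.    1.35  1.3 ]
bst 23 [-0.2   0.32  1.45 -0.    1.37 -0.6 ]
bst 113 [-0.2   0.32  1.45 -0.    1.37 -2.18]
bst 203 [-0.2   0.32  1.45 -0.    1.37  2.54]
bst 293 [-0.2   0.32  1.45 -0.    1.37  0.97]
gst -18 [-0.55  0.27  1.52 -0.    1.36 -0.24]
gst 72 [-0.55  0.27  1.52 -0.    1.36 -1.81]
gst 162 [-0.55  0.27  1.52 -0.    1.36  2.91]
gst 252 [-0.55  0.27  1.52 -0.    1.36  1.33]
```

```bash
python3 - <<'E'
from r import *
robot.move_pose([.631,-.004,.22],Ro(18)); st("above")
print(robot.move_linear([.631,-.004,.053],rate=.12,max_force=8)); st("down")
snap("1")
E
python3 -c "
import cv2,numpy as np
a=cv2.imread('pics/top1.png')[140:260,180:380];b=cv2.imread('pics/side1.png')[100:250,160:360]
cv2.imwrite('pics/v1.png',np.hstack([cv2.resize(a,(400,300)),cv2.resize(b,(400,300))]))"
```

```text
above t 2.43 tcp [ 0.631 -0.005  0.22 ] F [-0.2  0.1  0.7] gap 0.092
False
down t 3.98 tcp [ 0.6318 -0.0041  0.054 ] F [-0.2  0.3 -0.3] gap 0.0921
```

View pics/v1.png

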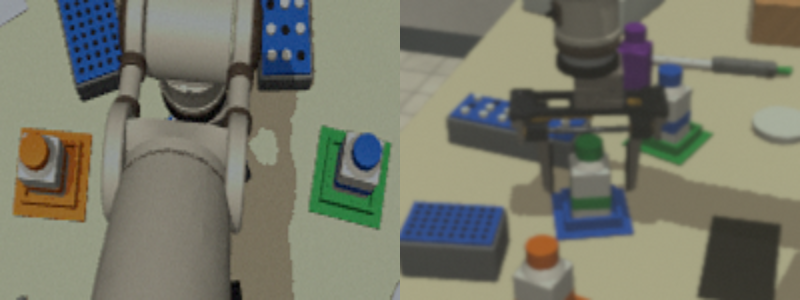

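The fingers straddle the green-capped bottle (side view) with room on both sides. I'll grip, lift and measure it in hand.

```bash
python3 - <<'E'
from r import *
robot.move_gripper(.03,squeeze=20); st("grip")
robot.move_linear([.631,-.004,.10],rate=.08); st("up")
robot.move_linear([.631,-.004,.20],rate=.15); st("up")
snap("2")
s=load("side2");o=robot.get_obs();z0=o["tcp_pos"][2]-.047
p,c=fit([s],.631,-.004,z0=z0,zb=.0,ts=np.radians([10,18,26]));print(np.round(p,4),np.degrees(p[2]),c)
# cap check
for i,a,ce,l in comps(s,"green"): print(a,ce,ray(s,ce,z0+.101)[0])
cv2.imwrite("pics/v2.png",np.hstack([cv2.resize(cv2.imread("pics/side2.png")[60:270,140:420],(400,300)),cv2.resize(draw(s,p,z0,0),(300,300))]))
E
```

```text
grip t 4.78 tcp [ 0.6311 -0.004   0.053 ] F [ 0.3 -0.9 -0.7] gap 0.0504
up t 5.52 tcp [ 0.6307 -0.004   0.0998] F [ 0.2 -0.2 -2.2] gap 0.0502
up t 6.33 tcp [ 0.6302 -0.0039  0.1985] F [ 0.2 -0.6 -2.2] gap 0.0503
[ 0.6294 -0.0031  0.3113] 17.83538011344255 -272.10528564453125
85 [253.7 119.2] [ 0.6317049  -0.01125393  0.25203195]
64 [254. 152.] [0.5887646  0.13091122 0.25203195]
41 [301.1 169.1] [0.48342933 0.16835012 0.25203195]
167 [294.3 174. ] [0.4923758  0.18854432 0.25203195]
184 [516.6 356.7] [0.15780079 0.49991309 0.25203195]
282 [474.6 410.7] [0.21258918 0.5811745  0.25203195]
```

View pics/v2.png

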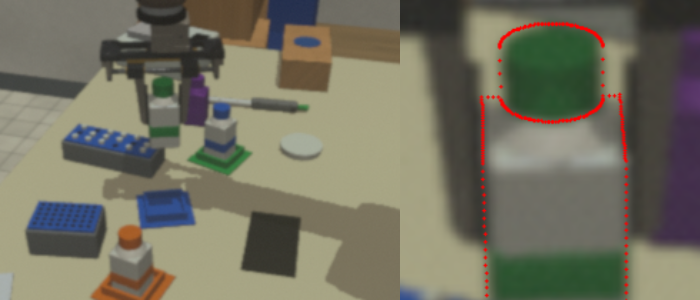

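The green bottle hangs upright and centred in the grip, within about 1 mm, and the blue stand is now empty. Next: stand it on the pad.

```bash
python3 - <<'E'
from r import *
O=Ro(3.3)
robot.move_pose([.427,.032,.20],O); st("over pad")
robot.move_linear([.427,.032,.065],rate=.12)
print(robot.move_linear([.427,.032,.047],rate=.02,max_force=4)); o=st("touch")
robot.move_gripper(.09); st("open")
x=o["tcp_pos"]
robot.move_linear([.427,.032,.22],rate=.15); st("up")
# next: blue bottle
robot.move_pose([.574,-.2136,.22],Ro(-19)); st("above blue")
snap("3")
t,s=load("top3"),load("side3")
for fs in([s],[t,s]):
    p,c=fit(fs,.427,.032,z0=.003,zb=0,ts=np.radians([-6,3,12]));print(np.round(p,4),np.degrees(p[2]),c)
E
python3 -c "
import cv2,numpy as np
a=cv2.imread('pics/top3.png');b=cv2.imread('pics/side3.png')
cv2.imwrite('pics/v3.png',np.hstack([cv2.resize(a,(400,300)),cv2.resize(b,(400,300))]))"
```

```text
over pad t 7.28 tcp [0.428  0.0317 0.2005] F [-0.1 -0.4 -2.4] gap 0.0504
True
touch t 9.27 tcp [0.4268 0.032  0.0499] F [0.1 0.5 3.9] gap 0.0502
open t 9.99 tcp [0.4256 0.0323 0.049 ] F [ 0.7  0.7 -0.4] gap 0.0899
up t 11.28 tcp [0.4264 0.0321 0.219 ] F [ 1.1 -0.2 -0.8] gap 0.0901
above blue t 12.38 tcp [ 0.5738 -0.2124  0.22  ] F [ 0.1  0.7 -0.2] gap 0.0902
[0.4254 0.0319 0.0133] 0.7626146912785108 -227.08450317382812
[0.4283 0.0313 0.1062] 6.082705686885908 -563.9159545898438
```

View pics/v3.png

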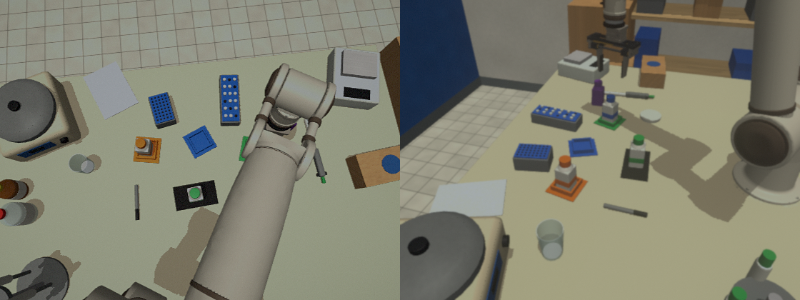

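The green bottle stands upright on the pad, and the empty blue stand is fully visible. I'll pick the blue bottle and re-measure the blue stand.

```bash
python3 - <<'E'
from r import *
for n in("top3","side3"):
    f=load(n)
    for i,a,ce,l in comps(f,"blue"):
        ys,xs=np.where(l==i);r=cv2.minAreaRect((ray(f,np.c_[xs,ys],.004)[:,:2]*1000).astype(np.float32))
        if np.hypot(r[0][0]-632,r[0][1]+8)<30: print(n,a,np.round(r[0],1),np.round(r[1],1),round(r[2],1))
print(robot.move_linear([.574,-.2136,.053],rate=.12,max_force=8)); st("down")
robot.move_gripper(.03,squeeze=20); st("grip")
robot.move_linear([.574,-.2136,.10],rate=.08)
robot.move_linear([.574,-.2136,.20],rate=.15); st("up")
snap("4")
s=load("side4");o=robot.get_obs();z0=o["tcp_pos"][2]-.047
p,c=fit([s],.574,-.2136,z0=z0,zb=.0,ts=np.radians([-27,-19,-11]));print(np.round(p,4),np.degrees(p[2]),c)
for n in("top4","side4"):
    f=load(n)
    for i,a,ce,l in comps(f,"green"):
        ys,xs=np.where(l==i);r=cv2.minAreaRect((ray(f,np.c_[xs,ys],.004)[:,:2]*1000).astype(np.float32))
        if np.hypot(r[0][0]-573,r[0][1]+211)<30: print(n,a,np.round(r[0],1),np.round(r[1],1),round(r[2],1))
cv2.imwrite("pics/v4.png",np.hstack([cv2.resize(cv2.imread("pics/side4.png")[30:240,140:420],(400,300)),cv2.resize(draw(s,p,z0,0),(300,300))]))
E
```

```text
top3 1203 [632.3  -7.2] [99.3 97.6] 22.8
side3 847 [631.3  -8.5] [ 95.2 103.9] 22.9
False
down t 14.03 tcp [ 0.5746 -0.214   0.054 ] F [ 0.1 -0.3 -0.1] gap 0.0898
grip t 14.71 tcp [ 0.574  -0.2136  0.053 ] F [ 0.3 -0.1 -0.6] gap 0.0501
up t 16.27 tcp [ 0.5733 -0.2132  0.1986] F [-0.6  0.2 -1.9] gap 0.0498
[ 0.5714 -0.2139 -0.2108] -12.079760056569041 -203.57650756835938
side4 124 [ 579.5 -217.6] [47.  69.9] 76.1
side4 122 [ 577.4 -187. ] [49.3 93.6] 73.9
```

View pics/v4.png

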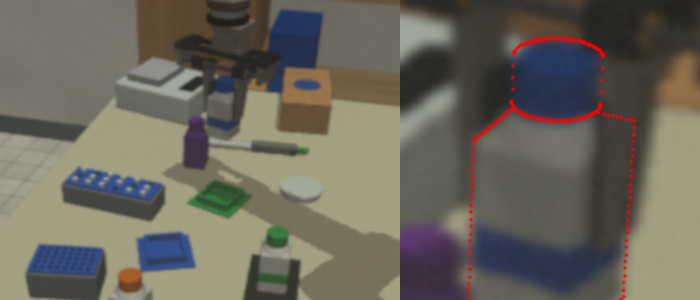

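The blue bottle is held upright and centred. Now place it in the blue stand at (632, -7.7) mm, 22.9°.

```bash
python3 - <<'E'
from r import *
O=Ro(22.9)
robot.move_pose([.632,-.0077,.20],O); st("over")
robot.move_linear([.632,-.0077,.078],rate=.12); robot.wait(.2)
print(robot.move_linear([.632,-.0077,.050],rate=.025,max_force=4)); o=st("touch")
if o["tcp_pos"][2]<.056:
    robot.move_gripper(.09); st("open")
    robot.move_linear([.632,-.0077,.22],rate=.15)
    robot.move_pose([.427,.032,.22],Ro(3.3)); st("over pad")
snap("5")
a=cv2.imread('pics/top5.png');b=cv2.imread('pics/side5.png')
cv2.imwrite('pics/v5.png',np.hstack([cv2.resize(a,(400,300)),cv2.resize(b[80:320,160:440],(400,343))[:300]]))
for n in("top5","side5"):
    f=load(n)
    for i,a,ce,l in comps(f,"green"):
        ys,xs=np.where(l==i);r=cv2.minAreaRect((ray(f,np.c_[xs,ys],.004)[:,:2]*1000).astype(np.float32))
        if np.hypot(r[0][0]-573,r[0][1]+211)<30: print(n,a,np.round(r[0],1),np.round(r[1],1),round(r[2],1))
E
```

```text
over t 17.23 tcp [ 0.6318 -0.0088  0.1997] F [-0.1 -0.2 -2.9] gap 0.0501
True
touch t 19.52 tcp [ 0.6318 -0.0077  0.0529] F [-0.7 -0.7  4. ] gap 0.0501
open t 20.25 tcp [ 0.6304 -0.0074  0.0514] F [ 0.7  0.4 -0.1] gap 0.0899
over pad t 22.38 tcp [0.4278 0.0317 0.2203] F [0.5 0.2 0.2] gap 0.0902
top5 1216 [ 573.3 -211.9] [97.5 98.9] 71.9
side5 224 [ 574.6 -229.2] [69.7 71.9] 73.3
side5 158 [ 571.3 -207.6] [91.8 93.3] 73.2
```

View pics/v5.png

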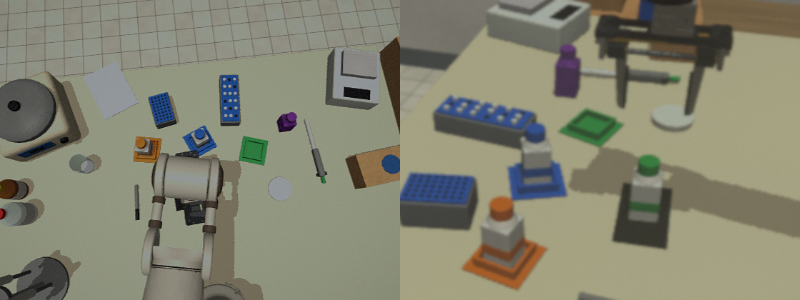

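The blue bottle bottomed at TCP z 0.0529, which is the tray floor, and stands upright in the blue stand. Now the green bottle: pick it off the pad and place it at (573, -211.7) mm, -18°.

```bash
python3 - <<'E'
from r import *
print(robot.move_linear([.427,.032,.050],rate=.12,max_force=8)); st("down")
robot.move_gripper(.03,squeeze=20); st("grip")
robot.move_linear([.427,.032,.20],rate=.12); st("up")
O=Ro(-18);x,y=.573,-.2117
robot.move_pose([x,y,.20],O); st("over")
robot.move_linear([x,y,.078],rate=.12); robot.wait(.2)
print(robot.move_linear([x,y,.050],rate=.025,max_force=4)); o=st("touch")
if o["tcp_pos"][2]<.056:
    robot.move_gripper(.09); st("open")
    robot.move_linear([x,y,.22],rate=.15)
    robot.move_j([-1.359,.158,1.597,0,1.386,-.21]); robot.wait(.3); st("home")
snap("6")
t,s=load("top6"),load("side6")
for nm,x,y in(("blue",.632,-.0077),("green",.573,-.2117)):
    p,c=fit([t,s],x,y);print(nm,np.round(p[:2],4),np.degrees(p[2]).round(1))
a=cv2.resize(t["img"][140:290,170:430],(400,231));b=cv2.resize(s["img"][100:290,180:340],(400,475))
c=np.zeros((475,800,3),np.uint8);c[:231,:400]=a;c[:,400:]=b;cv2.imwrite("pics/v6.png",c[:,:,::-1])
d=cv2.absdiff(load("top0")["img"],t["img"]).max(2);cv2.imwrite("pics/d6.png",d)
E
```

```text
False
down t 24.04 tcp [0.4276 0.0319 0.0507] F [0.7 0.2 0.3] gap 0.0902
grip t 24.72 tcp [0.427 0.032 0.05 ] F [0.5 0.3 0.5] gap 0.0501
up t 26.12 tcp [0.4264 0.0321 0.1991] F [ 0.8  0.2 -2.3] gap 0.0498
over t 27.22 tcp [ 0.5728 -0.2104  0.1998] F [-0.2 -0.4 -2.7] gap 0.0504
True
touch t 29.49 tcp [ 0.5728 -0.2115  0.053 ] F [0.9 0.  4.2] gap 0.0503
open t 30.22 tcp [ 0.5715 -0.2108  0.0515] F [-0.2 -0.1 -0.1] gap 0.0899
home t 33.48 tcp [ 0.236  -0.5244  0.2228] F [-0.2 -0.7  1. ] gap 0.09
blue [ 0.6322 -0.0079] 11.7
green [ 0.5727 -0.2115] -21.9
```

View pics/v6.png

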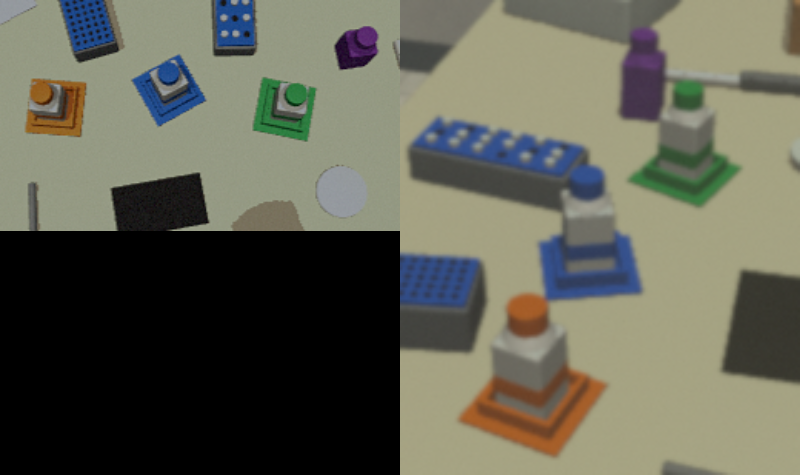

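View pics/d6.png

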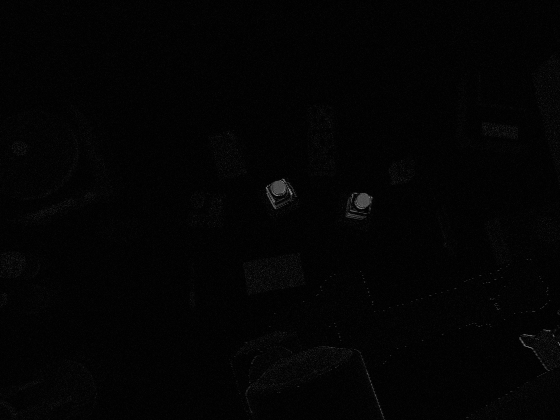

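Each bottle sits in the stand of its own colour: blue cap at top (279,188), green cap at (363,201). The difference image changes only at those two spots and at the gripper.

```bash
python3 -c "
from bench import robot
robot.close_job()"
```

```text
the job is handed in; nothing more can be done
```

I swapped the two bottles and handed the job in at about 33.5 s. The green bottle waited on the pad, the blue one went into the blue stand, and then the green one into the green stand.

- **Seating:** Both bottles stopped on the tray floors (TCP z 0.053 m) at about 4 N change in tool force. After release, the camera fits put each centre within 1 mm of its stand's centre, and both look upright.
- **Everything else:** The before/after picture shows changes only at the two swapped bottles and the gripper. The orange bottle and the other things on the bench look unmoved, and the arm is back at its start pose, clear of everything.
- **A check that disagreed:** The fitted rotation of the blue bottle was 11.7°, though it was released at 22.9°. The fit's rotation was also unreliable earlier (up to about 13° between views). The bottle's depth in the tray and its position are consistent with it being fully seated.

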